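Tighten the jade clamp to the first click

ROBOT

A 7-joint arm with a two-finger parallel gripper is mounted at the origin on the work surface. World frame = base frame: x ahead of the robot, y to its left, z up, the work surface at z = 0. Lengths are in m, angles in degrees, forces in N, time in s.
With the tool pointing down it reaches from about 0.425 to 0.875 m from the base axis. Payload 4.7 kg.
Tool frame: the origin (TCP) lies between the finger pads; the fingertips stand env.tip_reach ahead of it and the grasp point (between the pads) lies 2 mm behind it (env.tip_reach is the distance from the TCP to the fingertips, in m); z points along the fingers, y is the line along which they close (so a half turn about z gives the same grasp; the last joint's range is limited). The gripper opens to 87 mm and grips with 3 to 60 N. Pads are 19 mm wide; open, the fingers measure 117 mm over their backs; the gripper's body (75 mm by 190 mm) begins 51 mm behind the grasp point.
Start: joints at [77.126, 18.392, -4.016, 83.108, 1.295, 78.541, -3.26], TCP at [0.154, -0.632, 0.24] pointing down, gripper open.
Joint ranges: [-163.93, 163.93], [-17.29, 119.83], [-79.2, 71.16], [3.27, 140.29], [-89.18, 269.18], [5.43, 117.66], [-154.24, 154.24]. Speed limits (degrees/s): [147.25, 147.25, 180, 180, 180, 180, 180].

INTERFACE

Orientations are given as [roll, pitch, yaw] about the fixed x, y, z axes, in that order (R = Rz(yaw) Ry(pitch) Rx(roll)).
In Python, from cell import env gives the robot as it stands.
- The arm moves only by the tool advance, called after "Request:" as name([rows], argument=value, ...), one row to a line, values as JSON. Schema: {"type":"object","properties":{"moves":{"type":"array","items":{"type":"array","items":{"type":"number"},"minItems":5,"maxItems":5},"minItems":1,"maxItems":8},"grip_force":{"type":"number"},"only":{"type":"string"},"quiet":{"type":"boolean"},"lines":{"type":"string"}},"required":["moves"],"additionalProperties":false}. moves is a list of rows, 1 to 8 of them, each of 5 numbers: dx, dy, dz in fractions of the full range, 1 being 0.5 m, then a turn about the tool's z in shares of pi rad (1.0 is pi rad), then the finger opening in m; each row is the pose to reach, as a shift and turn from the pose commanded when the call began, along the tool's axes at that moment; what a row does not reach only later rows make up. A row lasts 1/12 s, in which the tool goes at most 0.0417 m and 7.16 degrees, less where a joint would pass 70% of its speed; a pose out of reach is approached as far as the arm can. The fingers move at their own pace and stop on an object; grip_force is the grip in N (left out, the last holds). Time passes only in rows, so rows that do not move let the fingers close. The tool returns the time, the measured TCP pose, the force, the opening and the grip force at its end. only (a regular expression) keeps the lines of the reply that match it, lines (a string "A,B") keeps lines A to B, and quiet returns only ok. A shift or turn number past 1, either way, is cut back to 1. Input that does not fit is refused with a message, and nothing moves.
- env.get_obs(): the state, without advancing time (a new reading comes with each control period).
- env.read_camera(name): name is "scene" or "top"; returns a dict with "color" (420x560x3 uint8, blue, green, red), "fx", "fy", "cx", "cy" (pixels), "world_from_camera" (4x4, takes a point from camera to world coordinates). Camera axes: x right, y down, z forward; pixel columns grow to the right and rows downward; lengths in m; the calibration is good to about 2 mm. A picture is of the moment at which its call begins. There is no depth.
- env.sign_off(): hands the job in; it is judged then, once.
The state is a dict: "time_s": time; "qpos": joint angles; "joint_velocities": joint speeds; "effort": joint torques, N m; "tool_pos": TCP position; "tool_rot": TCP orientation; "force": force on the tool from outside, world axes, zero at the start; "wrist_torque": the same for the moment, N m; "grip_width": finger opening in m; "grasp_force": force on a finger pad.
Only numpy, scipy, OpenCV 4.12 (cv2) and the standard library are available. Lean on these libraries where they do the work, as an engineer would, in place of code of your own. Each camera call takes 0.05 s, during which the arm holds its last target. There are 200 camera calls.

TASK

The clamp that holds the dark green jade blank is only hand-tight. Swing its torque lever clockwise, seen from above, until the slip clutch clicks for the first time, stop there without letting it click a second time, and let go. Do not move the lever of the other clamp, which holds a white stone.

Things in the scene. Friction and masses are not known exactly. Their poses are not given: they have to be found in the camera images.
- jade_grip (a point): Torque lever of the clamp with the dark green stone: point on the axis of its upright round black post (22 mm across, 116 to 176 mm above the table), 150 mm above the table. The post ends a steel arm (20 mm wide, top 116 mm high) and circles the screw at 120 mm radius, height constant. x: from screw to post; z up. It starts on the robot's side of the clamp.
- jade_axis (a point): Screw axis of that clamp, centre of the lever's swing, 110 mm above the table in a round black hub 54 mm across, 126 mm high. Fixed base 200 x 100 x 20 mm, stone 80 x 84 x 45 mm on the far side under a strap; x: from screw to stone, z up. Drag at the post 1 to 3 N; the nut gets tight after 0.4 to 0.8 rad of clockwise turn, different each time; no mark shows where.
- jade_clutch (a joint): Slip of that lever on its nut, rad, clockwise positive; 0 until the nut is tight. Then the push at the post rises to about 11 N; at 0.12 the clutch snaps over (push drops to nothing) into a notch at 0.31 that holds it when let go: the first click. The 20 mm drum in the hub's top, white before, then shows red. Beyond the notch the push rises to 11 N again; past 0.5 is the second click, too far.
- white_grip (a point): The same point on the lever of the other, otherwise equal clamp, which holds a white stone. It is to stay as it is.

How it is judged:
By the outcome, as a careful person would: the job done as asked, in the order asked, and still so for the second after the job is handed in, with the robot touching nothing.
It also fails if it takes over 42 s, if anything falls off the work surface, if the arm or the gripper's body presses on something with over 40 N, if the wrist force passes 120 N, or if a joint passes its speed limit or range.

## Working session

There is one attempt and no reset: what is moved stays moved. The work goes in short steps, Python scripts to look and compute and a tool call to move; the robot and the scene stay as the last step left them, time stands still between calls to the robot, and variables do not carry over. Pictures are saved under pics/ and viewed, at most 10 in all, crops included, and the job is handed in when it is done.

```bash
ls; mkdir -p pics
```

Run:
```python
from cell import env
import cv2
o=env.get_obs();print(o, env.tip_reach)
for n in("scene","top"):
    c=env.read_camera(n);cv2.imwrite(f"pics/{n}0.png",c["color"]);print(n,c["fx"],c["fy"],c["cx"],c["cy"],c["world_from_camera"])
```

```text
cell.py
pics
{'time_s': 0.0, 'qpos': array([77.12646339, 18.44030821, -4.0148904 , 83.1769119 ,  1.29499186,
       78.54072945, -3.26033116]), 'joint_velocities': array([-0.12529845, -0.04750517,  0.01142633,  0.0174389 , -0.000177  ,
        0.03740782,  0.08439435]), 'effort': array([-2.56890653e-04, -4.91287279e+01, -4.03944505e-01, -3.12530065e+01,
       -6.38576620e-02,  4.37631912e-02,  1.56412780e-04]), 'tool_pos': array([ 0.15355752, -0.63104776,  0.23842964]), 'tool_rot': array([-1.79887294e+02,  6.04299219e-03,  1.36823956e+01]), 'force': array([0.58511137, 0.6336723 , 0.55684701]), 'wrist_torque': array([ 0.07623119, -0.00416436,  0.03852999]), 'grasp_force': 0.0, 'grip_width': 0.08713956517392672} 0.017
scene 388.5435875272954 388.5435875272954 285.35702888144334 213.49723456371038 [[-0.82167177  0.44629274 -0.35451133  0.76308854]
 [ 0.56987705  0.632621   -0.5244338   0.33077469]
 [-0.00977968 -0.63294033 -0.77413881  0.66742491]
 [ 0.          0.          0.          1.        ]]
top 386.463811026637 386.463811026637 267.6281379188317 207.96528603088672 [[-0.01645766 -0.99694023  0.07641549  0.44765608]
 [-0.99977384  0.01743753  0.0121734  -0.04533301]
 [-0.01346865 -0.07619787 -0.99700175  0.82546155]
 [ 0.          0.          0.          1.        ]]
```

View pics/scene0.png

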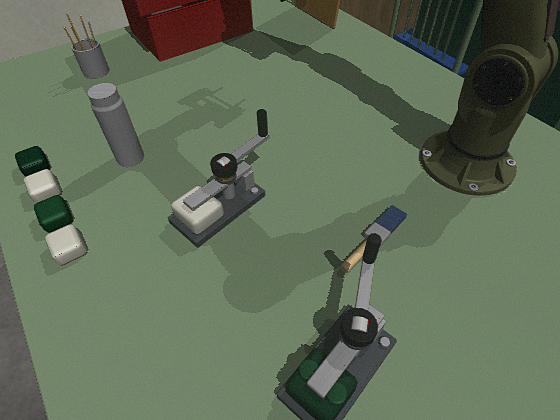

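View pics/top0.png

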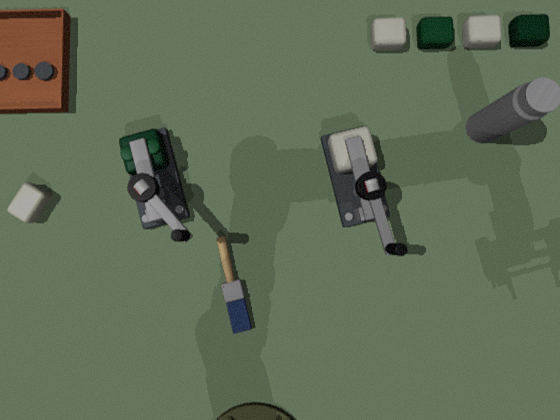

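The jade clamp is at the left of the top view, with its hub at about (143,187) and post at (180,235). In the scene view its hub is at (360,327) and post at (373,248). I'll enlarge both.

Run:
```python
import cv2,numpy as np
a=cv2.imread("pics/top0.png")[120:260,100:220];b=cv2.imread("pics/scene0.png")[225:365,310:430]
a=cv2.resize(a,None,fx=3.3,fy=3.3,interpolation=cv2.INTER_CUBIC);b=cv2.resize(b,None,fx=3.3,fy=3.3,interpolation=cv2.INTER_CUBIC)
c=np.hstack([a,b]);c=np.clip(c.astype(float)*1.6+10,0,255).astype(np.uint8);cv2.imwrite("pics/crop0.png",c);print(c.shape)
```

```text
(462, 792, 3)
```

View pics/crop0.png

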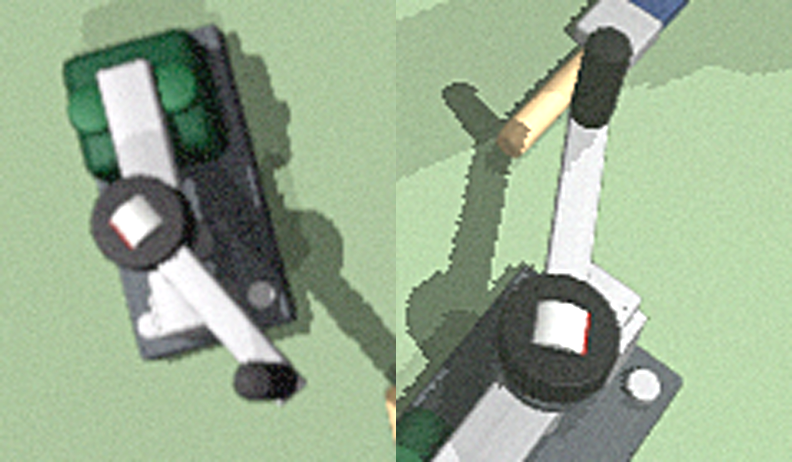

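Create h.py:
```python
import numpy as np
from cell import env
C={}
def cam(n):
    if n not in C: C[n]=env.read_camera(n)
    return C[n]
def ray(n,u,v):
    c=cam(n);T=np.array(c["world_from_camera"]);d=T[:3,:3]@[(u-c["cx"])/c["fx"],(v-c["cy"])/c["fy"],1]
    return T[:3,3],d/np.linalg.norm(d)
def tri(a,b):
    (p,d),(q,e)=ray("top",*a),ray("scene",*b)
    s=np.linalg.lstsq(np.c_[d,-e],q-p,rcond=None)[0];x,y=p+s[0]*d,q+s[1]*e
    return (x+y)/2,np.linalg.norm(x-y)
def atz(n,u,v,z):
    p,d=ray(n,u,v);return p+d*(z-p[2])/d[2]
```

Run:
```python
from h import *
np.set_printoptions(precision=4,suppress=True)
for k,a,b,z in (("posttop",(175.8,235.5),(374.2,238.6),.176),("postbot",(186.4,236),(369.7,259.8),.116),("hub",(142.7,187.3),(360.3,324.4),.126)):
    print(k,tri(a,b),atz("top",*a,z),atz("scene",*b,z))
p=(atz("top",175.8,235.5,.176)+atz("scene",374.2,238.6,.176))/2;h=(atz("top",142.7,187.3,.126)+atz("scene",360.3,324.4,.126))/2
d=(p-h)[:2];print(np.linalg.norm(d),np.degrees(np.arctan2(d[1],d[0])))
s=atz("top",100+130/3.3,120+75/3.3,.07)-h;print("stone dir",np.degrees(np.arctan2(s[1],s[0])))
```

```text
posttop (array([0.4537, 0.118 , 0.1751]), np.float64(3.877689746861003e-05)) [0.4537 0.1178 0.176 ] [0.4543 0.1184 0.176 ]
postbot (array([0.4513, 0.1164, 0.1102]), np.float64(0.004978542703228456)) [0.453  0.1133 0.116 ] [0.4525 0.1201 0.116 ]
hub (array([0.543 , 0.1953, 0.118 ]), np.float64(0.003573877428147542)) [0.5432 0.1913 0.126 ] [0.5449 0.1984 0.126 ]
0.11831727802063399 -139.55298128556936
stone dir 13.270504051886759
```

The two views agree:

| Point | x (m) | y (m) | Height, measured (m) | Height, text (m) |
|---|---|---|---|---|
| Post top | 0.454 | 0.118 | 0.175 | 0.176 |
| Hub | 0.544 | 0.195 | 0.118 | 0.126 |

The radius comes out at 118 mm against 120 mm. The lever is at -139.5°, and clockwise takes the post towards +y. I'm moving in with the tool turned so the fingers close along the tangent.

Careful with the scale: shifts go in shares of 0.5 m and turns go in shares of pi rad. That gives: 0.275 m is 0.55, 0.241 m is 0.482, -26.8 degrees is -0.1489.

Request:
advance([
  [0.068, -0.04, 0, -0.0186, 0.087],
  [0.138, -0.082, 0, -0.0372, 0.087],
  [0.206, -0.124, 0, -0.0556, 0.087],
  [0.276, -0.164, 0, -0.0744, 0.087],
  [0.344, -0.206, 0, -0.0931, 0.087],
  [0.412, -0.246, 0, -0.1117, 0.087],
  [0.482, -0.288, 0, -0.13, 0.087],
  [0.55, -0.328, 0, -0.1489, 0.087],
])

```text
time_s: 0.87
tool_pos: [0.3832, -0.4054, 0.2396]
tool_rot: [180.0, 0.0, 40.6]
force: [0.7, -0.2, 0.4]
grip_width: 0.0871
grasp_force: 0.0
```

Scaled: 0.241 m is 0.482, -0.132 m is -0.264.

Request:
advance([
  [0.068, -0.038, 0, 0, 0.087],
  [0.138, -0.076, 0, 0, 0.087],
  [0.206, -0.114, 0, 0, 0.087],
  [0.276, -0.15, 0, 0, 0.087],
  [0.344, -0.188, 0, 0, 0.087],
  [0.414, -0.226, 0, 0, 0.087],
  [0.482, -0.264, 0, 0, 0.087],
  [0.482, -0.264, 0, 0, 0.087],
])

```text
time_s: 1.53
tool_pos: [0.4825, -0.1407, 0.2401]
tool_rot: [-179.9, -0.2, 41.2]
force: [0.1, 0.6, 0.4]
grip_width: 0.0866
grasp_force: 0.0
```

Scaled: -0.213 m is -0.426, 0.148 m is 0.296.

Request:
advance([
  [0.042, -0.06, 0, 0, 0.087],
  [0.084, -0.122, 0, 0, 0.087],
  [0.126, -0.182, 0, 0, 0.087],
  [0.17, -0.244, 0, 0, 0.087],
  [0.212, -0.304, 0, 0, 0.087],
  [0.254, -0.366, 0, 0, 0.087],
  [0.296, -0.426, 0, 0, 0.087],
  [0.296, -0.426, 0, 0, 0.087],
])

```text
time_s: 2.2
tool_pos: [0.4524, 0.1161, 0.2401]
tool_rot: [-179.9, -0.1, 41.1]
force: [-0.4, 0.1, 0.3]
grip_width: 0.087
grasp_force: 0.0
```

Request:
advance([
  [0, 0, 0, 0, 0.087],
  [0, 0, 0, 0, 0.087],
])

```text
time_s: 2.37
tool_pos: [0.454, 0.107, 0.2394]
tool_rot: [180.0, 0.0, 40.5]
force: [0.5, 0.3, 0.3]
grip_width: 0.0873
grasp_force: 0.0
```

Run:
```python
from h import *; import cv2
a=cam("top")["color"][120:300,90:290];b=cam("scene")["color"][120:380,270:470]
s=lambda i:cv2.resize(i,(390,int(i.shape[0]*1.95)),interpolation=cv2.INTER_CUBIC)
a,b=s(a),s(b);a=np.vstack([a,np.zeros((b.shape[0]-a.shape[0],390,3),np.uint8)]);cv2.imwrite("pics/c1.png",np.clip(np.hstack([a,b])*1.5,0,255).astype(np.uint8))
```

```text
(no output)
```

View pics/c1.png

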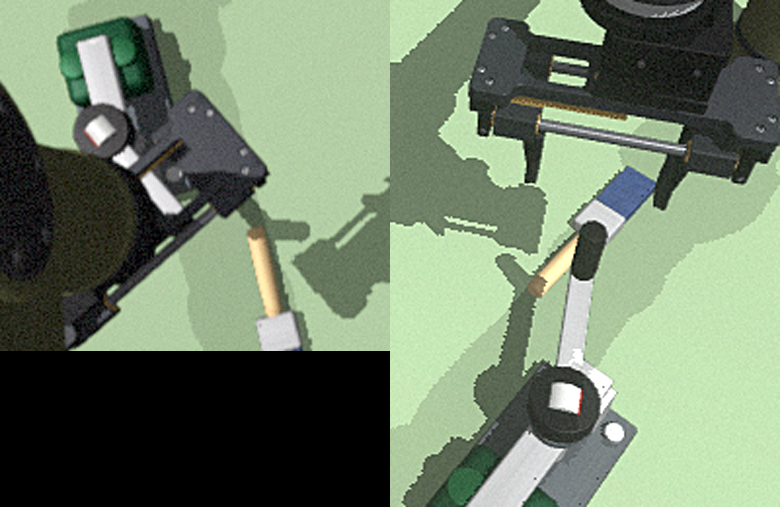

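The gripper is above the post, fingers at scene-crop (530,160) and (665,190), closing across the lever arm. It settled 10 mm short in y, so I'm correcting that and descending.

Scaled: 0.088 m is 0.176, -0.0076 m is -0.0152.

Request:
advance([
  [0.012, -0.0152, 0, 0, 0.087],
  [0.012, -0.0152, 0.04, 0, 0.087],
  [0.012, -0.0152, 0.09, 0, 0.087],
  [0.012, -0.0152, 0.14, 0, 0.087],
  [0.012, -0.0152, 0.176, 0, 0.087],
  [0.012, -0.0152, 0.176, 0, 0.087],
  [0.012, -0.0152, 0.176, 0, 0.087],
])

```text
time_s: 3.05
tool_pos: [0.4532, 0.1173, 0.1511]
tool_rot: [-179.9, 0.1, 40.4]
force: [-0.2, -0.4, 0.6]
grip_width: 0.0869
grasp_force: 0.0
```

Run:
```python
from h import *; import cv2
a=cam("scene")["color"][180:360,290:470]
cv2.imwrite("pics/c2.png",np.clip(cv2.resize(a,(540,540),interpolation=cv2.INTER_CUBIC)*1.5,0,255).astype(np.uint8))
```

```text
(no output)
```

View pics/c2.png

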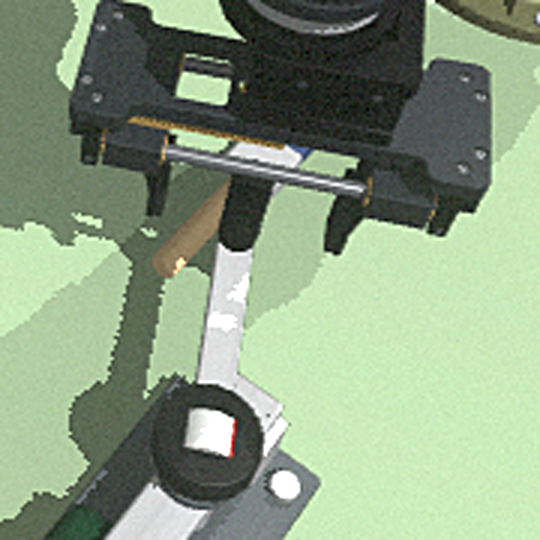

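The post (240,215) stands between the two fingers, at (155,190) and (340,225). Closing now.

Request:
advance([
  [0, 0, 0, 0, 0.02],
  [0, 0, 0, 0, 0.02],
  [0, 0, 0, 0, 0.02],
  [0, 0, 0, 0, 0.02],
  [0, 0, 0, 0, 0.02],
  [0, 0, 0, 0, 0.02],
  [0, 0, 0, 0, 0.02],
  [0, 0, 0, 0, 0.02],
], grip_force=25)

```text
time_s: 3.77
tool_pos: [0.4536, 0.1175, 0.1515]
tool_rot: [180.0, 0.0, 40.5]
force: [-0.7, -0.2, 0.0]
grip_width: 0.0419
grasp_force: 0.0
```

```bash
python3 - <<'E'
from h import *
d=np.array(env.get_obs()["tool_pos"])[:2]-[.544,.195];print(np.hypot(*d),np.degrees(np.arctan2(d[1],d[0])))
E
```

```text
0.1190784391157568 -139.37668675227945
```

Request:
advance([
  [0, 0, 0, 0, 0.02],
  [0, 0, 0, 0, 0.02],
  [0, 0, 0, 0, 0.02],
  [0, 0, 0, 0, 0.02],
  [0, 0, 0, 0, 0.02],
  [0, 0, 0, 0, 0.02],
  [0, 0, 0, 0, 0.02],
  [0, 0, 0, 0, 0.02],
], grip_force=25)

```text
time_s: 4.43
tool_pos: [0.4538, 0.1172, 0.1515]
tool_rot: [180.0, -0.0, 40.5]
force: [1.0, -2.6, -1.8]
grip_width: 0.0215
grasp_force: 25.0
```

Gripped at 21.5 mm, which fits the 22 mm post. First I swing 16° clockwise, inside the stretch before the nut can tighten.

Scaled: -0.0331 m is -0.0662, -0.029 m is -0.058, 16 degrees is 0.0889.

Request:
advance([
  [0.0002, -0.0084, 0, 0.0111, 0.02],
  [0.0006, -0.0168, 0, 0.0222, 0.02],
  [0.0014, -0.025, 0, 0.0333, 0.02],
  [0.0024, -0.0334, 0, 0.0444, 0.02],
  [0.0036, -0.0416, 0, 0.0556, 0.02],
  [0.0052, -0.0498, 0, 0.0667, 0.02],
  [0.0072, -0.058, 0, 0.0778, 0.02],
  [0.0092, -0.0662, 0, 0.0889, 0.02],
])

```text
time_s: 5.1
tool_pos: [0.4356, 0.1455, 0.1515]
tool_rot: [180.0, 0.0, 24.4]
force: [0.9, -1.3, -0.9]
grip_width: 0.0212
grasp_force: 25.0
```

Create f.py:
```python
from h import *
o=env.get_obs();y=np.radians(o["tool_rot"][2]);f=o["force"]
ty=np.array([np.sin(y),-np.cos(y)]);tx=np.array([np.cos(y),np.sin(y)])
d=np.array(o["tool_pos"])[:2]-[.544,.195]
print("push resist",f[:2]@ty,"radial",f[:2]@tx,"r",np.hypot(*d),"turned",(-139.4-np.degrees(np.arctan2(d[1],d[0]))+180)%360-180)
```

```bash
python3 f.py
```

```text
push resist 1.5361006674435602 radial 0.2756066560838266 r 0.11920195920613165 turned 16.049131799411782
```

Drag is 1.5 N and the radius is steady. Now 4° at a time.

Scaled: -0.0084 m is -0.0168, -0.0063 m is -0.0126, 4 degrees is 0.0222.

Request:
advance([
  [0, -0.0042, 0, 0.0056, 0.02],
  [0.0002, -0.0084, 0, 0.0111, 0.02],
  [0.0004, -0.0126, 0, 0.0167, 0.02],
  [0.0006, -0.0168, 0, 0.0222, 0.02],
], quiet=true)

```text
ok
```

```bash
python3 f.py
```

```text
push resist 1.7382774450405951 radial -0.2149981527723956 r 0.11917894693013947 turned 20.115645222535107
```

Request:
advance([
  [0, -0.0042, 0, 0.0056, 0.02],
  [0.0002, -0.0084, 0, 0.0111, 0.02],
  [0.0004, -0.0126, 0, 0.0167, 0.02],
  [0.0006, -0.0168, 0, 0.0222, 0.02],
])

```text
time_s: 5.77
tool_pos: [0.4296, 0.1614, 0.1515]
tool_rot: [180.0, 0.0, 16.4]
force: [-0.1, -2.2, 1.4]
grip_width: 0.0216
grasp_force: 25.0
```

```bash
python3 f.py
```

```text
push resist 2.095591489253118 radial -0.7242539948945957 r 0.11925122408207847 turned 24.224850895823863
```

Scaled: -0.0063 m is -0.0126, -0.0042 m is -0.0084, 3 degrees is 0.0167.

Request:
advance([
  [0, -0.0042, 0, 0.0056, 0.02],
  [0.0002, -0.0084, 0, 0.0111, 0.02],
  [0.0004, -0.0126, 0, 0.0167, 0.02],
  [0.0004, -0.0126, 0, 0.0167, 0.02],
])

```text
time_s: 6.1
tool_pos: [0.4279, 0.1679, 0.1515]
tool_rot: [-180.0, 0.0, 13.4]
force: [-0.7, -1.6, 1.0]
grip_width: 0.0215
grasp_force: 25.0
```

```bash
python3 f.py
```

```text
push resist 1.3610547848650765 radial -1.0802309996159163 r 0.11924420299315945 turned 27.4727695166072
```

Scaled: -0.0063 m is -0.0126, -0.0042 m is -0.0084, 3 degrees is 0.0167.

Request:
advance([
  [0, -0.0042, 0, 0.0056, 0.02],
  [0.0002, -0.0084, 0, 0.0111, 0.02],
  [0.0004, -0.0126, 0, 0.0167, 0.02],
  [0.0004, -0.0126, 0, 0.0167, 0.02],
], quiet=true)

```text
ok
```

```bash
python3 f.py
```

```text
push resist 1.496463251461647 radial -1.523729955550965 r 0.11924744558714691 turned 30.508807142686578
```

Scaled: -0.0063 m is -0.0126, -0.0042 m is -0.0084, 3 degrees is 0.0167.

Request:
advance([
  [0, -0.0042, 0, 0.0056, 0.02],
  [0.0002, -0.0084, 0, 0.0111, 0.02],
  [0.0004, -0.0126, 0, 0.0167, 0.02],
  [0.0004, -0.0126, 0, 0.0167, 0.02],
], quiet=true)

```text
ok
```

```bash
python3 f.py
```

```text
push resist 0.8085416211307888 radial -2.0069847704727977 r 0.11924567310207589 turned 33.56340087496562
```

Scaled: -0.0063 m is -0.0126, -0.0042 m is -0.0084, 3 degrees is 0.0167.

Request:
advance([
  [0, -0.0042, 0, 0.0056, 0.02],
  [0.0002, -0.0084, 0, 0.0111, 0.02],
  [0.0004, -0.0126, 0, 0.0167, 0.02],
  [0.0004, -0.0126, 0, 0.0167, 0.02],
], quiet=true)

```text
ok
```

```bash
python3 f.py
```

```text
push resist 1.3570950701245483 radial -3.2304650631849134 r 0.1192682829838952 turned 36.608847486729076
```

Scaled: -0.0063 m is -0.0126, -0.0005 m is -0.001, 3 degrees is 0.0167.

Request:
advance([
  [-0.001, -0.0042, 0, 0.0056, 0.02],
  [-0.001, -0.0084, 0, 0.0111, 0.02],
  [-0.001, -0.0126, 0, 0.0167, 0.02],
  [-0.001, -0.0126, 0, 0.0167, 0.02],
], quiet=true)

```text
ok
```

```bash
python3 f.py
```

```text
push resist 2.1995938365766095 radial -0.9765283847563747 r 0.11938088255475175 turned 39.58024151571183
```

Scaled: -0.0063 m is -0.0126, -0.0042 m is -0.0084, 3 degrees is 0.0167.

Request:
advance([
  [-0.0008, -0.0042, 0, 0.0056, 0.02],
  [-0.0008, -0.0084, 0, 0.0111, 0.02],
  [-0.0008, -0.0126, 0, 0.0167, 0.02],
  [-0.0008, -0.0126, 0, 0.0167, 0.02],
], quiet=true)

```text
ok
```

```bash
python3 f.py
```

```text
push resist 1.7400659548109196 radial 3.768970523119046 r 0.119522629205163 turned 42.52789778273086
```

Scaled: -0.0063 m is -0.0126, 0.0004 m is 0.0008, 3 degrees is 0.0167.

Request:
advance([
  [0.0004, -0.0042, 0, 0.0056, 0.02],
  [0.0008, -0.0084, 0, 0.0111, 0.02],
  [0.0012, -0.0126, 0, 0.0167, 0.02],
  [0.0012, -0.0126, 0, 0.0167, 0.02],
], quiet=true)

```text
ok
```

```bash
python3 f.py
```

```text
push resist 2.388629836188131 radial 3.0062333359188576 r 0.11962670055857724 turned 45.30806053844776
```

Scaled: -0.0063 m is -0.0126, -0.0042 m is -0.0084, 3 degrees is 0.0167.

Request:
advance([
  [0, -0.0042, 0, 0.0056, 0.02],
  [0.0002, -0.0084, 0, 0.0111, 0.02],
  [0.0004, -0.0126, 0, 0.0167, 0.02],
  [0.0004, -0.0126, 0, 0.0167, 0.02],
], quiet=true)

```text
ok
```

```bash
python3 f.py
```

```text
push resist 7.174672875762328 radial 2.1124429486766467 r 0.11956518872452515 turned 47.34133634708985
```

The nut is tight and the push is rising, so small steps from here.

Scaled: -0.0042 m is -0.0084, -0.0021 m is -0.0042, 2 degrees is 0.0111.

Request:
advance([
  [0, -0.0042, 0, 0.0056, 0.02],
  [0.0002, -0.0084, 0, 0.0111, 0.02],
  [0.0002, -0.0084, 0, 0.0111, 0.02],
], quiet=true)

```text
ok
```

```bash
python3 f.py
```

```text
push resist 6.303601927695362 radial 2.8178702534015434 r 0.11962537154461522 turned 49.68973130903464
```

Scaled: -0.0042 m is -0.0084, -0.0021 m is -0.0042, 2 degrees is 0.0111.

Request:
advance([
  [0, -0.0042, 0, 0.0056, 0.02],
  [0.0002, -0.0084, 0, 0.0111, 0.02],
  [0.0002, -0.0084, 0, 0.0111, 0.02],
], quiet=true)

```text
ok
```

```bash
python3 f.py
```

```text
push resist 0.8240043710212657 radial 4.719201973528903 r 0.11964736949937502 turned 52.603629262414415
```

Scaled: -0.0042 m is -0.0084, -0.0021 m is -0.0042, 2 degrees is 0.0111.

Request:
advance([
  [0, -0.0042, 0, 0.0056, 0.02],
  [0.0002, -0.0084, 0, 0.0111, 0.02],
  [0.0002, -0.0084, 0, 0.0111, 0.02],
])

```text
time_s: 9.18
tool_pos: [0.4279, 0.2243, 0.1515]
tool_rot: [-179.9, -0.0, -13.6]
force: [4.4, -1.8, -4.1]
grip_width: 0.0211
grasp_force: 25.0
```

```bash
python3 f.py
```

```text
push resist 0.765105875255337 radial 4.686976317525358 r 0.11972342683130562 turned 54.74907719817804
```

It snapped over at about 50°. I'm easing on to the notch, watching for the push to rise again.

Scaled: -0.0042 m is -0.0084, -0.0021 m is -0.0042, 2 degrees is 0.0111.

Request:
advance([
  [0.0008, -0.0042, 0, 0.0056, 0.02],
  [0.001, -0.0084, 0, 0.0111, 0.02],
  [0.001, -0.0084, 0, 0.0111, 0.02],
], quiet=true)

```text
ok
```

```bash
python3 f.py
```

```text
push resist 2.001951762209132 radial 2.802042773110638 r 0.11966132533539744 turned 56.45933742681808
```

Scaled: -0.0042 m is -0.0084, -0.0021 m is -0.0042, 2 degrees is 0.0111.

Request:
advance([
  [0.0004, -0.0042, 0, 0.0056, 0.02],
  [0.0006, -0.0084, 0, 0.0111, 0.02],
  [0.0006, -0.0084, 0, 0.0111, 0.02],
], quiet=true)

```text
ok
```

```bash
python3 f.py
```

```text
push resist 1.7564619626799467 radial 1.1951647681697521 r 0.11968417809894752 turned 58.59291209552771
```

Scaled: -0.0021 m is -0.0042, 0.0001 m is 0.0002, 1 degrees is 0.0056.

Request:
advance([
  [0, -0.0042, 0, 0.0056, 0.02],
  [0.0002, -0.0042, 0, 0.0056, 0.02],
])

```text
time_s: 9.85
tool_pos: [0.4308, 0.2339, 0.1515]
tool_rot: [180.0, 0.0, -18.6]
force: [-0.9, -1.9, 0.1]
grip_width: 0.0215
grasp_force: 25.0
```

```bash
python3 f.py
```

Run:
```python
from h import *; import cv2
a=cam("scene")["color"][180:360,290:470]
cv2.imwrite("pics/c3.png",np.clip(cv2.resize(a,(540,540),interpolation=cv2.INTER_CUBIC)*1.5,0,255).astype(np.uint8))
```

```text
push resist 2.0499684878140907 radial -0.2782674921431708 r 0.119660520326125 turned 59.58498124195063
```

View pics/c3.png

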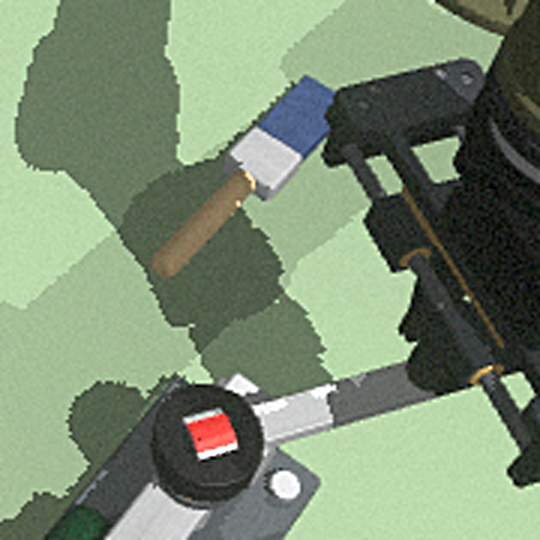

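The drum at (212,432) is red with thin white edges, so the clutch is past the snap. Next I find the notch's rising edge.

Scaled: -0.0021 m is -0.0042, 1 degrees is 0.0056.

Request:
advance([
  [0, -0.0042, 0, 0.0056, 0.02],
  [0, -0.0042, 0, 0.0056, 0.02],
], quiet=true)

```text
ok
```

```bash
python3 f.py
```

```text
push resist 2.1078278973156532 radial -0.15854320043118364 r 0.11968941678199796 turned 60.583403855883546
```

Scaled: -0.0021 m is -0.0042, 1 degrees is 0.0056.

Request:
advance([
  [0, -0.0042, 0, 0.0056, 0.02],
  [0, -0.0042, 0, 0.0056, 0.02],
], quiet=true)

```text
ok
```

```bash
python3 f.py
```

```text
push resist 1.797979839657154 radial -0.8440117222322743 r 0.11967721702859349 turned 61.623750353836954
```

Scaled: -0.0021 m is -0.0042, 1 degrees is 0.0056.

Request:
advance([
  [0, -0.0042, 0, 0.0056, 0.02],
  [0, -0.0042, 0, 0.0056, 0.02],
], quiet=true)

```text
ok
```

```bash
python3 f.py
```

```text
push resist 1.888497662631765 radial -2.033838648066182 r 0.1196355116927998 turned 62.64150301074574
```

Scaled: -0.0021 m is -0.0042, 1 degrees is 0.0056.

Request:
advance([
  [0, -0.0042, 0, 0.0056, 0.02],
  [0, -0.0042, 0, 0.0056, 0.02],
], quiet=true)

```text
ok
```

```bash
python3 f.py
```

```text
push resist 1.986058118157938 radial -3.009249227893776 r 0.11968385824618315 turned 63.643266331183554
```

Scaled: -0.0021 m is -0.0042, 1 degrees is 0.0056.

Request:
advance([
  [0, -0.0042, 0, 0.0056, 0.02],
  [0, -0.0042, 0, 0.0056, 0.02],
], quiet=true)

```text
ok
```

```bash
python3 f.py
```

```text
push resist 4.002630648736591 radial -2.5480008898781783 r 0.11968780974769429 turned 64.48117386969881
```

The push is rising again at 64.5°, so the lever sits in the notch. Letting go.

Scaled: 0.0015 m is 0.003, -0.7 degrees is -0.0039.

Request:
advance([
  [0, 0.003, 0, -0.0039, 0.02],
  [0, 0.003, 0, -0.0039, 0.02],
  [0, 0.003, 0, -0.0039, 0.06],
  [0, 0.003, 0, -0.0039, 0.06],
  [0, 0.003, 0, -0.0039, 0.06],
  [0, 0.003, 0, -0.0039, 0.06],
  [0, 0.003, 0, -0.0039, 0.06],
  [0, 0.003, 0, -0.0039, 0.06],
])

```text
time_s: 11.4
tool_pos: [0.4346, 0.242, 0.1516]
tool_rot: [-180.0, -0.0, -22.8]
force: [0.1, 0.1, 0.1]
grip_width: 0.0535
grasp_force: 0.0
```

```bash
python3 f.py
```

```text
push resist -0.09928418991898724 radial 0.05407271837672462 r 0.11909995273884508 turned 63.868827338978576
```

Request:
advance([
  [0, 0.003, 0, 0, 0.06],
  [0, 0.003, 0, 0, 0.06],
  [0, 0.003, 0, 0, 0.06],
])

```text
time_s: 11.65
tool_pos: [0.4338, 0.2404, 0.1515]
tool_rot: [180.0, -0.0, -22.8]
force: [0.0, -0.7, -0.6]
grip_width: 0.0593
grasp_force: 0.0
```

Free of the post. Lifting and backing away so I can check.

Scaled: 0.15 m is 0.3, -0.12 m is -0.24.

Request:
advance([
  [0, 0, -0.04, 0, 0.06],
  [0, 0, -0.1, 0, 0.06],
  [0, 0, -0.16, 0, 0.06],
  [0, 0, -0.22, 0, 0.06],
  [0, 0.06, -0.24, 0, 0.06],
  [0, 0.14, -0.24, 0, 0.06],
  [0, 0.22, -0.24, 0, 0.06],
  [0, 0.3, -0.24, 0, 0.06],
])

```text
time_s: 12.32
tool_pos: [0.3748, 0.1011, 0.2721]
tool_rot: [-180.0, -0.1, -22.8]
force: [1.1, -1.5, -0.0]
grip_width: 0.06
grasp_force: 0.0
```

Request:
advance([
  [0, 0.08, 0, 0, 0.06],
  [0, 0.16, 0, 0, 0.06],
  [0, 0.24, 0, 0, 0.06],
  [0, 0.24, 0, 0, 0.06],
  [0, 0.24, 0, 0, 0.06],
])

```text
time_s: 12.73
tool_pos: [0.3563, 0.008, 0.2618]
tool_rot: [179.2, 1.5, -23.9]
force: [-1.3, -1.2, -0.7]
grip_width: 0.0602
grasp_force: 0.0
```

Run:
```python
from h import *; import cv2
a=cam("top")["color"][110:270,80:240];b=cam("scene")["color"][225:385,290:450]
s=lambda i:cv2.resize(i,(400,400),interpolation=cv2.INTER_CUBIC)
cv2.imwrite("pics/c4.png",np.clip(np.hstack([s(a),s(b)])*1.5,0,255).astype(np.uint8))
# white clamp unchanged?
for n,r in (("top",(slice(110,270),slice(310,420))),("scene",(slice(95,245),slice(160,280)))):
    o=cv2.imread(f"pics/{n}0.png")[r];c=cam(n)["color"][r];print(n,np.mean(np.abs(o.astype(int)-c)>40))
```

```text
top 0.0077083333333333335
scene 0.022333333333333334
```

View pics/c4.png

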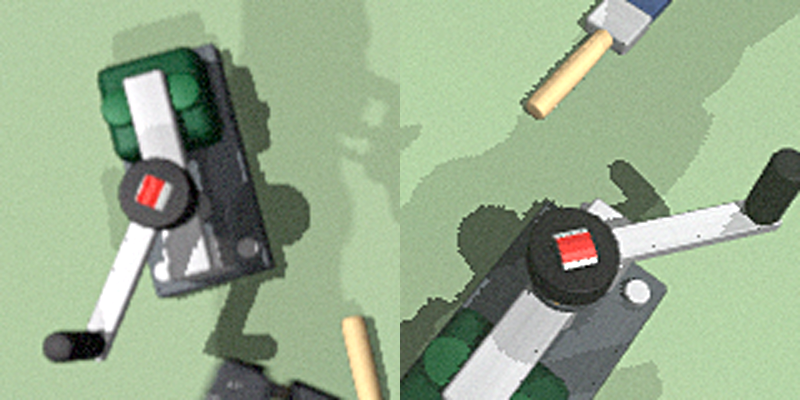

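The drum is red in both views, at (153,192) and (577,250). The lever stands swung over with its post at (75,347), untouched, and the white clamp looks unchanged.

Request:
advance([
  [0, 0, 0, 0, 0.06],
  [0, 0, 0, 0, 0.06],
])

```text
time_s: 13.0
tool_pos: [0.3567, 0.0166, 0.2621]
tool_rot: [179.6, 1.6, -22.7]
force: [-0.3, -0.3, -0.0]
grip_width: 0.0603
grasp_force: 0.0
```

```bash
python3 -c "from cell import env; print(env.sign_off())"
```

```text
the job is handed in; nothing more can be done
None
```

I swung the jade clamp's lever clockwise to its first click and let go in the notch, with the drum showing red, the white clamp's lever untouched, and the job handed in at 13.0 s.

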